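# Lock the bayonet cap on the watch tester

### The job

Close the watch tester: take the bayonet cap with the blue grip, fit its lugs into the slots of the socket, push it down against the spring and turn it clockwise a quarter turn until it locks, then let go so that it springs up into its notches. Feel for the slots and do not force anything (never load the socket with more than about 6 kg, in pushing or in twisting against the stop), and leave the red spare and the other things on the bench where they are.

Things in the scene. Friction and masses are not known exactly. Their poses are not given: they have to be found in the camera images.
- cap_grip (a point): Bayonet cap with the BLUE grip, 69 mm tall, about 140 g, upright on the bench. The point is the centre of its grip bar, on the axis, 47 mm above the underside. The bar is 54 x 18 mm, 44 mm tall (25 to 69 mm above the underside), white stripe on top; x along it, y across its 18 mm (pinch there), z up. A blue disc, 60 mm in diameter, 5 mm thick, lies under the bar.
- cap_foot (a point): Centre of the same cap's underside; axes as cap_grip. Steel stem 34 mm in diameter, 20 mm tall, below the blue disc. At its foot two equal opposite lugs stick out along x, under the two ends of the bar: 11 mm wide, 7 mm tall from the underside up, tips 25 mm from the axis. Half a turn of the cap makes no difference.
- socket_mouth (a point): On the axis of the bayonet socket, level with the top of its brass lip, 85 mm above the bench. x along the two white marks on the tester, z up. The lip is 7 mm thick, its hole 37 mm wide with two opposite slots 13.4 mm wide, reaching 28 mm from the axis. The slots' angle is NOT measured: up to 0.6 rad either way from x. See it from above, or feel: lugs ride on the lip until they drop in the slots.
- seat_rest (a point): On the socket's axis, 6 mm below the mouth: top of the sprung seat at rest. It resists with 3 N at first, then 0.9 N more per mm, to a hard bottom 11.5 mm lower. A cap let go in the slots stands here unlocked. The lugs pass under the lip once the cap's underside is 14 to 17.5 mm below the mouth (10 to 13.5 N). Only then can it turn, and only clockwise seen from above.
- lock_level (a point): On the socket's axis, 11 mm below the mouth: where the underside of the locked cap lies. Held down, the cap turns a quarter turn from the slots; a stop stands 0.09 rad past that. Let go within 0.09 rad of the quarter turn, the spring lifts the lugs 3 mm into notches. Let go earlier, the cap stays 3 mm too low; it can be gripped again, pushed and turned on.
- tester: The fixed water-resistance tester: grey body 180 x 170 x 45 mm, silver round collar 84 mm in diameter around the socket, gauge and red valve behind; nothing rises above the lip. Origin on the socket's axis at bench level; axes as socket_mouth. Cap and tester must never load each other with more than 60 N, twisting against the stop included.
- spare_grip (a point): Spare plug with a RED grip, of the same height and grip as the blue cap but with a thinner stem (28 mm) and no lugs; not for this job. The point is the centre of the grip bar, 47 mm above its underside. It and the blue cap may have swapped places.
- pot_green_mid (a point): Green round parts pot, 48 mm in diameter, 26 mm tall; the point is its centre. Leave it.
- pot_yellow_mid (a point): Yellow round parts pot, 48 mm in diameter, 26 mm tall; the point is its centre. Leave it.
- pot_orange_mid (a point): Orange round parts pot, 48 mm in diameter, 26 mm tall; the point is its centre. Leave it.
- cushion_mid (a point): Black round casing cushion, 90 mm in diameter, 31 mm tall; the point is its centre. Leave it.
- parts_tray_mid (a point): Light blue round parts tray, 120 mm in diameter, 15 mm tall; the point is its centre, 7 mm up. Leave it.
- driver_mid (a point): Small screwdriver lying on the bench, 93 mm long, 14 mm thick; the point is near its middle, 5 mm up. Leave it.
Mind the look-alikes: they are no part of the job. Of the things that look like the part that bears cap_grip, the largest one is meant.

How it is judged:
By the outcome, as a careful person would: the job done as asked, in the order asked, and still so for the second after the job is handed in, with the robot touching nothing.
It also fails if it takes over 72 s, if anything falls off the work surface, if the arm or the gripper's body presses on something with over 40 N, if the wrist force passes 120 N, or if a joint passes its speed limit or range.

### The arm

A 6-joint arm with a two-finger parallel gripper is mounted at the origin on the work surface. World frame = base frame: x ahead of the robot, y to its left, z up, the work surface at z = 0. Lengths are in m, angles in degrees, forces in N, time in s.
With the tool pointing down it reaches from about 0.35 to 0.775 m from the base axis. Payload 5.5 kg.
Tool frame: the origin (TCP) lies between the finger pads; the fingertips stand 11 mm ahead of it and the grasp point (between the pads) lies 8 mm behind it; z points along the fingers, y is the direction in which the jaws open and shut (so a half turn about z gives the same grasp; the last joint's range is limited). The gripper opens to 85 mm and grips with 20 to 120 N. Pads are 22 mm wide; open, the fingers measure 114 mm over their backs; the gripper's body (76 mm by 85 mm) begins 54 mm behind the grasp point. The pads swing forward as they close: fully open they stand 13 mm farther back than shut.
Start: joints at [-81.452, 17.945, 2.641, 74.691, 0, 82.002], TCP at [0.164, -0.551, 0.242] pointing down, gripper open.
Joint ranges: [-158.12, 158.12], [-49.38, 96.58], [-58.88, 72.47], [-126.05, 133.96], [-84.25, 85.87], [-180, 180]. Speed limits (degrees/s): [147.25, 147.25, 180, 180, 180, 180].

### API

Orientations are given as [roll, pitch, yaw] about the fixed x, y, z axes, in that order (R = Rz(yaw) Ry(pitch) Rx(roll)).
In Python, from bench import status, viewer, bot gives the robot as it stands. The module is installed in compiled form; this text tells all that it offers.
- The arm moves only by the tool play_rows, never from a script. Its argument "deltas" is a list of rows, each a list of 2 entries, a list of its own where there are three numbers: the shift along the world's x, y, z in units of 30 mm (1.0 is 30 mm), then the turn, a rotation vector about the world's x, y, z in degrees. A call has 1 to 12 rows; each row is the pose to reach, as a shift and turn from the pose commanded when the call began; what a row does not reach only later rows make up. A row lasts 1/8 s, in which the tool goes at most 62.5 mm and 10.7 degrees, less where a joint would pass 70% of its speed; a pose out of reach is approached as far as the arm can. A call with a gripper value outside its range is refused whole. "jaw" is the opening in per cent of the stroke, from 0 (shut) to 100 (fully open), set as the call begins (left out, the last holds). The fingers move at their own pace and stop on an object; "force" is the grip in N (left out, the last holds). Time passes only in rows, so rows that repeat a pose let the fingers close. It gives the time, the measured TCP pose, the force and the opening at its end, in the units of the state.
- status.sense(): the state, without advancing time (a new reading comes with each control period).
- viewer.camera(name): name is "scene" or "top" or "wrist"; returns a dict with "img" (420x560x3 uint8, red, green, blue), "intrinsics" (3x3 intrinsics, pixels), "view" (4x4, takes a point from world to camera coordinates). Camera axes: x right, y up, looking along -z (the intrinsics and any distortion apply to the point x, -y, -z); pixel columns grow to the right and rows downward; lengths in m; the calibration is good to about 2 mm. A picture is of the moment at which its call begins. There is no depth.
- bot.finish_job(): hands the job in, once; it reports no verdict.
The state is a dict: "time": time; "joint_positions": joint angles; "qvel": joint speeds; "tau": joint torques, N m; "tool_pos": TCP position; "tcp_rot": TCP orientation; "force": force on the tool from outside, world axes, zero at the start; "torque": the same for the moment, N m; "opening": finger opening in m.
Only numpy, scipy, OpenCV 4.12 (cv2) and the standard library are available. Lean on these libraries where they do the work, as an engineer would, in place of code of your own. Each camera call takes 0.05 s, during which the arm holds its last target. There are 200 camera calls.

## Working session

There is one attempt and no reset: what is moved stays moved. The work goes in short steps, Python scripts to look and compute and a tool call to move; the robot and the scene stay as the last step left them, time stands still between calls to the robot, and variables do not carry over. Pictures are saved under pics/ and viewed, about 8 in all and at most 12, crops included, and the job is handed in when it is done.

Besides the shell and the picture viewer there is one more tool, called after ">>>" by a JSON object that holds its "name" and its "arguments". play_rows: Moves the arm, as the interface text tells. Its arguments: {"type":"object","properties":{"deltas":{"type":"array"},"jaw":{"type":"number"},"force":{"type":"number"}},"required":["deltas"]}

```bash
mkdir -p pics; cat > h.py <<'E'
import numpy as np, cv2
from bench import status, viewer, bot
def cap(name,fn=None):
    c=viewer.camera(name)
    if fn: cv2.imwrite('pics/'+fn,c['img'][:,:,::-1]); np.savez('pics/'+fn[:-4]+'.npz',**c)
    return c
def load(fn): return dict(np.load('pics/'+fn+'.npz'))
def ray(c,u,v):
    K,V=c['intrinsics'],c['view']; d=np.linalg.inv(K)@[u,v,1]; d=np.array([d[0],-d[1],-d[2]])
    R,t=V[:3,:3],V[:3,3]; return -R.T@t, R.T@d
def onz(c,u,v,z):
    o,d=ray(c,u,v); return o+d*(z-o[2])/d[2]
def proj(c,p):
    q=c['view'][:3,:3]@p+c['view'][:3,3]; q=c['intrinsics']@[q[0],-q[1],-q[2]]; return q[:2]/q[2]
E
python3 - <<'E'
from h import *
a=cap('top','top0.png'); b=cap('scene','sc0.png')
for c in (a,b): print(c['intrinsics'].round(1).tolist(), ray(c,280,210)[0].round(3), c.keys())
s=status.sense(); print({k:np.round(v,3).tolist() for k,v in s.items()})
E
```

```text
[[445.5, 0.0, 280.1], [0.0, 445.5, 212.4], [0.0, 0.0, 1.0]] [ 0.314 -0.008  1.388] dict_keys(['img', 'intrinsics', 'view'])
[[522.1, 0.0, 287.7], [0.0, 522.1, 214.3], [0.0, 0.0, 1.0]] [1.441 0.398 0.899] dict_keys(['img', 'intrinsics', 'view'])
{'time': 0.1, 'joint_positions': [-81.451, 17.987, 2.584, 74.691, 0.0, 82.0], 'qvel': [0.066, -0.09, 0.097, -0.064, -0.056, -0.04], 'tau': [0.002, -48.173, 29.924, 0.013, -0.0, 0.0], 'tool_pos': [0.164, -0.551, 0.241], 'tcp_rot': [-179.906, -0.014, 16.549], 'force': [-0.113, 0.181, -0.688], 'torque': [-0.037, 0.084, -0.02], 'opening': 0.085}
```

View pics/top0.png

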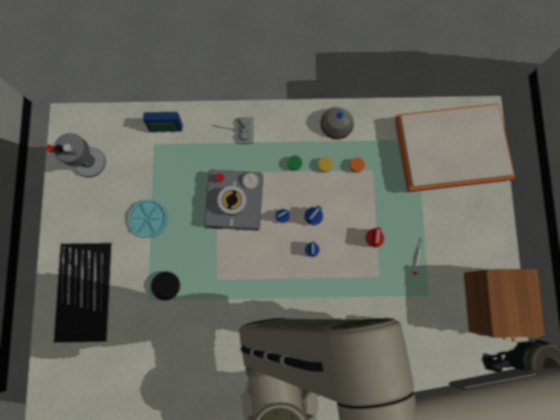

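View pics/sc0.png

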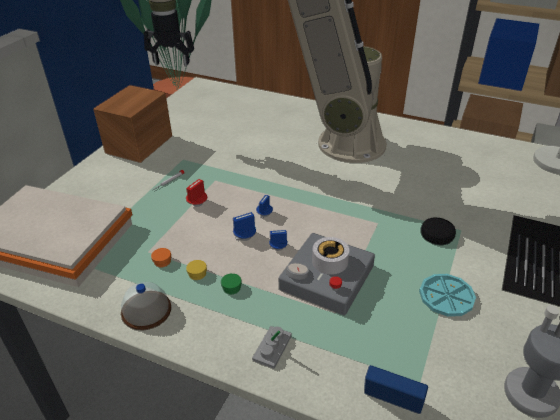

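Three blue capped parts show in the top view: (314,215), (282,215) and (312,249). The first looks largest, and the red spare is at (375,237). I'll measure all of them and enlarge a crop.

```bash
python3 - <<'E'
from h import *
for n in ('top0','sc0'):
    c=load(n); img=c['img']; hsv=cv2.cvtColor(img,cv2.COLOR_RGB2HSV)
    m=cv2.inRange(hsv,(105,120,50),(128,255,255))
    k,l,st,ce=cv2.connectedComponentsWithStats(m)
    for i in range(1,k):
        if st[i,4]>40: print(n,'blue',st[i],ce[i].round(1),onz(c,*ce[i],.03).round(3), onz(c,*ce[i],.06).round(3))
c=load('top0');img=c['img']
for p in [(232,200),(375,237),(314,215)]: print(p,onz(c,*p,.085).round(3))
A=cv2.resize(img[165:240,200:275],(600,600),interpolation=cv2.INTER_CUBIC)
B=cv2.resize(img[195:270,265:340],(600,600),interpolation=cv2.INTER_CUBIC)
cv2.imwrite('pics/crop0.png',cv2.resize(np.hstack([A,B])[:,:,::-1],(800,400)))
E
```

```text
top0 blue [144 113  37  17 280] [161.8 117. ] [0.881 0.368 0.03 ] [0.869 0.359 0.06 ]
top0 blue [305 208  17  17 181] [313.  216.1] [ 0.549 -0.111  0.03 ] [ 0.544 -0.108  0.06 ]
top0 blue [276 210  13  12 100] [282.1 216.2] [ 0.55  -0.015  0.03 ] [ 0.545 -0.015  0.06 ]
top0 blue [306 244  13  12  86] [311.4 249.8] [ 0.445 -0.103  0.03 ] [ 0.442 -0.101  0.06 ]
sc0 blue [   9    0  144  165 9745] [89.6 66.9] [-0.101 -1.151  0.03 ] [-0.048 -1.097  0.06 ]
sc0 blue [ 479   19   60   71 3008] [508.8  53.4] [-0.926  0.401  0.03 ] [-0.844  0.401  0.06 ]
sc0 blue [ 0 20 20 16 67] [ 8.2 27.9] [-0.309 -1.808  0.03 ] [-0.249 -1.732  0.06 ]
sc0 blue [257 195  15  20 181] [264.3 207. ] [ 0.451 -0.101  0.03 ] [ 0.485 -0.084  0.06 ]
sc0 blue [233 212  23  26 418] [244.3 226.4] [ 0.545 -0.113  0.03 ] [ 0.576 -0.096  0.06 ]
sc0 blue [270 230  17  19 253] [278.1 239.7] [ 0.557 -0.012  0.03 ] [0.587 0.002 0.06 ]
sc0 blue [136 284   9   9  63] [140.4 287.9] [ 0.829 -0.23   0.03 ] [ 0.85  -0.209  0.06 ]
sc0 blue [ 365  366   63   47 1702] [395.3 388.4] [0.851 0.361 0.03 ] [0.871 0.362 0.06 ]
(232, 200) [0.592 0.134 0.085]
(375, 237) [ 0.474 -0.287  0.085]
(314, 215) [ 0.543 -0.11   0.085]
```

View pics/crop0.png

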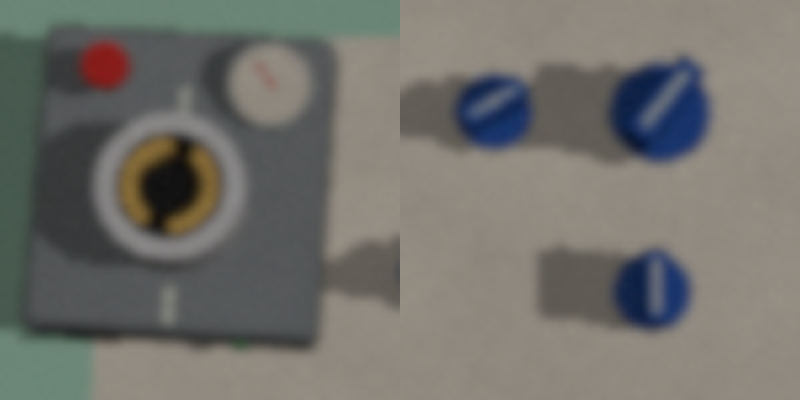

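The crop shows the candidates:
- **Blue at (314,215):** clearly the largest, about 60 mm against about 45 mm for the other two, so this is the cap.
- **Tester slots:** they run about 15° clockwise of the white marks.

Next I'll move above the cap to look with the wrist camera.

>>> {"name": "play_rows", "arguments": {"deltas": [[[1,1.2,0.3],[0,0,10]],[[2,2.4,0.6],[0,0,20]],[[3.1,3.6,0.9],[0,0,30]],[[4.2,4.8,1.2],[0,0,40]],[[5.3,6.0,1.5],[0,0,50]],[[6.4,7.2,1.8],[0,0,60]],[[7.5,8.4,2],[0,0,70]],[[8.6,9.6,2],[0,0,80]],[[9.7,10.8,2],[0,0,90]],[[10.6,12.0,2],[0,0,100]],[[11.5,13.2,2],[0,0,110]],[[12.1,14.3,2],[0,0,120]]], "jaw": 100}}

```text
time: 1.6
tool_pos: [0.5275, -0.1207, 0.3017]
tcp_rot: [-180.0, -0.0, 136.9]
force: [-0.6, -0.3, 0.2]
opening: 0.0853
```

>>> {"name": "play_rows", "arguments": {"deltas": [[[0.2,0.3,0],[0,0,3.5]],[[0.3,0.4,0],[0,0,3.5]],[[0.3,0.4,0],[0,0,3.5]]]}}

```text
time: 1.98
tool_pos: [0.5356, -0.1104, 0.302]
tcp_rot: [-180.0, -0.0, 140.0]
force: [-0.4, -0.3, 0.6]
opening: 0.0854
```

```bash
python3 - <<'E'
from h import *
c=cap('wrist','w0.png'); o,d=ray(c,280,210); print(o.round(3),d.round(3),c['intrinsics'].round(1).tolist())
s=status.sense(); print(s['time'],s['tool_pos'],s['tcp_rot'],s['joint_positions'])
cap('top','top1.png')
E
```

```text
[ 0.478 -0.063  0.434] [ 0.241 -0.184 -0.953] [[293.6, 0.0, 275.9], [0.0, 293.6, 206.2], [0.0, 0.0, 1.0]]
2.025 [ 0.53550018 -0.11065099  0.30211953] [-1.79985699e+02 -2.22356816e-02  1.39963879e+02] [-2.00843575e+01  1.42792829e+01  6.01183586e+00  8.17583339e+01
 -5.85506183e-03  1.99517625e+01]
```

View pics/w0.png

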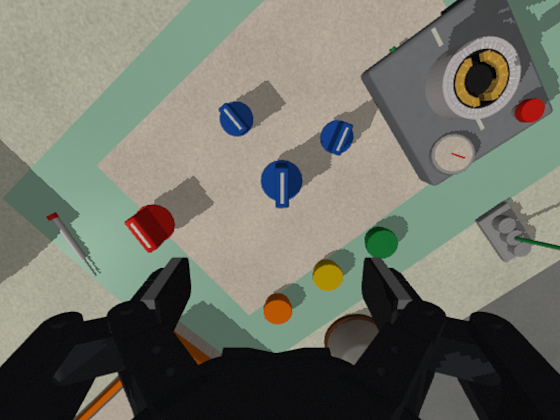

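The wrist view shows the large blue cap at (282,182) with its stripe vertical, so yaw 140° suits. The red spare is at (150,228) and the socket at (482,78). I'll measure the stripe and socket now.

```bash
python3 - <<'E'
from h import *
def comps(m,c,z,box,minA=20):
    x0,y0,x1,y1=box; mm=np.zeros_like(m); mm[y0:y1,x0:x1]=m[y0:y1,x0:x1]
    for ct in cv2.findContours(mm,cv2.RETR_EXTERNAL,cv2.CHAIN_APPROX_NONE)[0]:
        if cv2.contourArea(ct)<minA: continue
        P=np.array([onz(c,*p[0],z)[:2] for p in ct],np.float32)
        (ce,sz,a)=cv2.minAreaRect(P); b=cv2.boxPoints((ce,sz,a)); e=b[1]-b[0]; f=b[2]-b[1]
        L=e if np.hypot(*e)>np.hypot(*f) else f
        (cc,r)=cv2.minEnclosingCircle(P)
        print(cv2.boundingRect(ct),'ctr',np.round(ce,4),'sz',np.round(sz,4),'ang',round(np.degrees(np.arctan2(L[1],L[0]))%180,1),'circ',np.round(cc,4),round(r,4))
c=load('w0');hsv=cv2.cvtColor(c['img'],cv2.COLOR_RGB2HSV)
print('stripe'); comps(cv2.inRange(hsv,(0,0,150),(180,90,255)),c,.069,(274,166,292,206))
print('blue'); comps(cv2.inRange(hsv,(105,120,40),(128,255,255)),c,.025,(255,150,310,215))
w=cv2.inRange(hsv,(15,90,60),(35,255,255))
print('brass');comps(w,c,.085,(430,20,540,130))
print('marks');comps(cv2.inRange(hsv,(0,0,165),(180,40,255)),c,.045,(425,25,445,48),10)
comps(cv2.inRange(hsv,(0,0,165),(180,40,255)),c,.045,(470,117,488,132),10)
c=load('top0');hsv=cv2.cvtColor(c['img'],cv2.COLOR_RGB2HSV)
print('top brass');comps(cv2.inRange(hsv,(12,90,60),(35,255,255)),c,.085,(205,175,260,225),5)
print('top blue');comps(cv2.inRange(hsv,(105,120,40),(128,255,255)),c,.025,(300,203,326,230))
print('top collar?'); comps(cv2.inRange(hsv,(0,0,105),(180,45,255)),c,.07,(205,180,245,218))
c=load('w0')
cv2.imwrite('pics/w0sock.png',cv2.resize(c['img'][25:135,420:540],(720,660)[:2],interpolation=cv2.INTER_CUBIC)[:590,:,::-1])
E
```

```text
stripe
(281, 173, 3, 31) ctr [ 0.549  -0.1133] sz [0.0025 0.0392] ang 140.2 circ [ 0.5486 -0.1138] 0.0197
blue
(261, 160, 41, 48) ctr [ 0.5514 -0.1132] sz [0.0572 0.0644] ang 176.9 circ [ 0.552  -0.1167] 0.0344
brass
(455, 49, 54, 59) ctr [0.5917 0.1347] sz [0.0571 0.053 ] ang 72.2 circ [0.5916 0.1346] 0.0296
marks
(432, 28, 10, 18) ctr [0.53   0.1396] sz [0.0034 0.0207] ang 175.7 circ [0.5299 0.1389] 0.0104
(470, 117, 14, 12) ctr [0.6459 0.1312] sz [0.0224 0.0088] ang 11.0 circ [0.6465 0.1281] 0.0114
top brass
(231, 192, 10, 17) ctr [0.589  0.1206] sz [0.0219 0.0508] ang 162.0 circ [0.592  0.1296] 0.0255
(223, 191, 10, 16) ctr [0.5993 0.1513] sz [0.0221 0.0499] ang 159.5 circ [0.5968 0.1446] 0.0251
top blue
(305, 208, 17, 17) ctr [ 0.5523 -0.1119] sz [0.0506 0.049 ] ang 43.4 circ [ 0.5511 -0.1113] 0.0264
top collar?
(218, 181, 27, 32) ctr [0.5973 0.1367] sz [0.0861 0.085 ] ang 37.6 circ [0.6053 0.1364] 0.0499
```

>>> {"name": "play_rows", "arguments": {"deltas": [[[0.43,-0.1,-1.5],[0,0,0]],[[0.43,-0.1,-3.5],[0,0,0]],[[0.43,-0.1,-4.7],[0,0,0]],[[0.43,-0.1,-5.3],[0,0,0]],[[0.43,-0.1,-5.3],[0,0,0]],[[0.43,-0.1,-5.3],[0,0,0]]], "jaw": 70, "force": 60}}

```text
time: 2.82
tool_pos: [0.5491, -0.1139, 0.1444]
tcp_rot: [180.0, 0.1, 140.0]
force: [-0.3, -0.5, 0.7]
opening: 0.06
```

```bash
python3 - <<'E'
from h import *
c=cap('wrist','w1.png'); s=status.sense(); print(s['tool_pos'],s['tcp_rot'])
print(proj(c,np.array([.549,-.1133,.069])))
hsv=cv2.cvtColor(c['img'],cv2.COLOR_RGB2HSV)
m=cv2.inRange(hsv,(0,0,150),(180,90,255)); b=cv2.inRange(hsv,(100,100,30),(130,255,255))
x,y,w,h=cv2.boundingRect(max(cv2.findContours(b,0,1)[0],key=cv2.contourArea)); print('blue',x,y,w,h)
mm=np.zeros_like(m); mm[y:y+h,x+8:x+w-8]=m[y:y+h,x+8:x+w-8]
ct=max(cv2.findContours(mm,0,1)[0],key=cv2.contourArea); print(cv2.boundingRect(ct))
P=np.array([onz(c,*p[0],.069)[:2] for p in ct],np.float32); print(cv2.minAreaRect(P))
E
```

```text
[ 0.54941027 -0.11389614  0.14472159] [1.79949691e+02 1.24177290e-01 1.40002742e+02]
[278.21366707 220.49617612]
blue 245 170 66 81
(253, 224, 15, 27)
((0.5503089427947998, -0.13269023597240448), (0.010806558653712273, 0.021382948383688927), 49.924922943115234)
```

View pics/w1.png

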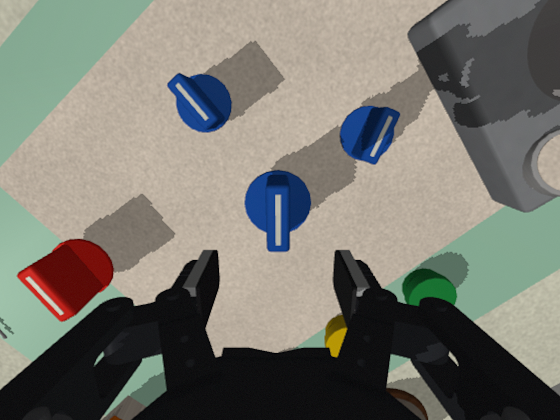

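The stripe centre is at (278,220), which matches the prediction, and the jaws straddle it. Descending and pinching.

>>> {"name": "play_rows", "arguments": {"deltas": [[[0,0,-1],[0,0,0]],[[0,0,-2],[0,0,0]],[[0,0,-2.8],[0,0,0]],[[0,0,-3.2],[0,0,0]],[[0,0,-3.35],[0,0,0]],[[0,0,-3.35],[0,0,0]],[[0,0,-3.35],[0,0,0]]]}}

```text
time: 3.75
tool_pos: [0.5494, -0.1135, 0.0438]
tcp_rot: [180.0, 0.1, 140.0]
force: [-0.1, -0.2, 0.0]
opening: 0.0599
```

>>> {"name": "play_rows", "arguments": {"deltas": [[[0,0,0],[0,0,0]],[[0,0,0],[0,0,0]],[[0,0,0],[0,0,0]],[[0,0,0],[0,0,0]],[[0,0,0],[0,0,0]],[[0,0,0],[0,0,0]]], "jaw": 0, "force": 70}}

```text
time: 4.5
tool_pos: [0.5489, -0.1132, 0.0431]
tcp_rot: [180.0, 0.0, 140.0]
force: [-0.1, 0.1, 2.6]
opening: 0.0175
```

>>> {"name": "play_rows", "arguments": {"deltas": [[[0,0,1.2],[0,0,0]],[[0,0,2.8],[0,0,0]],[[0,0,4.4],[0,0,0]],[[0,0,5.8],[0,0,0]],[[0.3,0.8,6.55],[0,0,3]],[[0.8,2.2,6.55],[0,0,8]],[[1.4,3.8,6.55],[0,0,13]],[[2,5.4,6.55],[0,0,18]],[[2.5,6.8,6.55],[0,0,20]],[[2.75,7.6,6.55],[0,0,20]],[[2.77,7.73,6.55],[0,0,20]],[[2.77,7.73,6.55],[0,0,20]]]}}

```text
time: 6.0
tool_pos: [0.6313, 0.1184, 0.2387]
tcp_rot: [-179.9, -0.1, 160.1]
force: [-0.3, -0.2, -0.9]
opening: 0.0171
```

```bash
python3 - <<'E'
from h import *
c=cap('wrist','w2.png'); s=status.sense(); print({k:np.round(s[k],4).tolist() for k in ('time','tool_pos','tcp_rot','force','torque','opening','joint_positions')})
print(proj(c,np.array([.592,.134,.085])))
E
```

```text
{'time': 6.05, 'tool_pos': [0.6313, 0.1178, 0.2389], 'tcp_rot': [-179.9571, -0.0478, 160.0084], 'force': [0.6906, -0.0502, -1.581], 'torque': [0.0386, -0.0147, -0.0372], 'opening': 0.0175, 'joint_positions': [3.427, 25.7982, 13.706, 77.9687, -0.0204, 23.4186]}
[278.48999948 152.78299375]
```

View pics/w2.png

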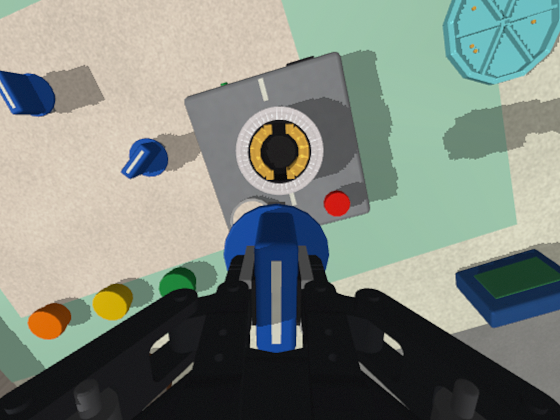

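Socket is at about (279,151), with its slots nearly vertical in this view, so the slot yaw is about 160°. Now precise numbers for the socket and the held stripe.

```bash
python3 - <<'E'
from h import *
c=load('w2');hsv=cv2.cvtColor(c['img'],cv2.COLOR_RGB2HSV)
w=cv2.inRange(hsv,(13,80,60),(38,255,255)); mm=np.zeros_like(w); mm[105:195,235:325]=w[105:195,235:325]
cs=[k for k in cv2.findContours(mm,0,cv2.CHAIN_APPROX_NONE)[0] if cv2.contourArea(k)>50]
P=np.vstack([[onz(c,*p[0],.085)[:2] for p in k] for k in cs]).astype(np.float32)
print(len(cs),[cv2.boundingRect(k) for k in cs]); print('brass circ',cv2.minEnclosingCircle(P))
ctr=np.array(cv2.minEnclosingCircle(P)[0])
# polar sampling on the lip: brass or not at radius 21-26 mm
for ct in (ctr,):
  A=np.radians(np.arange(0,360,.5)); 
  frac=np.zeros(len(A))
  for r in (.0215,.023,.0245):
    for i,a in enumerate(A):
      u,v=proj(c,np.array([*(ct+r*np.array([np.cos(a),np.sin(a)])),.085])); frac[i]+=cv2.getRectSubPix((mm/255).astype(np.float32),(1,1),(u,v))[0,0]/3
  D=np.degrees(A)
  for lo,hi in ((130,190),(310,370)):
    Dm=D if hi<=360 else np.where(D<180,D+360,D)
    s=(Dm>lo)&(Dm<hi); wt=1-frac[s]; print('slot ang',(Dm[s]*wt).sum()/wt.sum(),'width deg',wt.sum()*.5)
# inner hole dark + ring of collar
g=cv2.inRange(hsv,(0,0,130),(180,40,255)); m2=np.zeros_like(g); m2[100:198,230:328]=g[100:198,230:328]
k=max(cv2.findContours(m2,0,cv2.CHAIN_APPROX_NONE)[0],key=cv2.contourArea); 
e=cv2.fitEllipse(cv2.convexHull(k)); print('collar',e)
for z in (.07,.078,.085): print(z,onz(c,*e[0],z).round(4))
# stripe
s=cv2.inRange(hsv,(0,0,140),(180,70,255)); m3=np.zeros_like(s); m3[245:350,266:290]=s[245:350,266:290]
k=max(cv2.findContours(m3,0,cv2.CHAIN_APPROX_NONE)[0],key=cv2.contourArea); print(cv2.boundingRect(k))
z=.2389-.0435+.069
Q=np.array([onz(c,*p[0],z)[:2] for p in k],np.float32); print('stripe',cv2.minAreaRect(Q))
E
```

```text
2 [(250, 124, 24, 56), (285, 123, 25, 56)]
brass circ ((0.5913872718811035, 0.1348629593849182), 0.02957623265683651)
slot ang 162.07299325253751 width deg 29.24296995718032
slot ang 341.74773066301907 width deg 30.986866581020877
collar ((271.2615966796875, 149.07106018066406), (92.46415710449219, 136.74429321289062), 123.13682556152344)
0.07 [0.5877 0.1279 0.07  ]
0.078 [0.5869 0.1283 0.078 ]
0.085 [0.5863 0.1287 0.085 ]
(272, 262, 9, 59)
stripe ((0.6254072785377502, 0.11932247132062912), (0.003285952378064394, 0.02747522108256817), 69.7920913696289)
```

```bash
python3 - <<'E'
from h import *
c=load('w2'); z=.2389-.0435+.069
g=cv2.cvtColor(c['img'],cv2.COLOR_RGB2GRAY); print(g[255:270,276],g[314:352,276])
print(proj(c,np.array([.6313,.1181,z])), onz(c,276.5,262,z),onz(c,276.5,344,z),onz(c,276.5,303,z))
c=load('w1'); g=cv2.cvtColor(c['img'],cv2.COLOR_RGB2GRAY); print(g[188:200,278],g[240:254,278])
E
```

```text
[ 48  47  47  45  44  64 111 141 138 138 138 138 138 138 137] [138 136 138 137 137 136 136 136 132 160 206 202 202 203 203 204 204 204
 204 204 205 205 204 204 205 205 205 206 210 187  88  64  67  67  66  68
  68  66]
[278.03551789 304.33840249] [0.61257493 0.12421298 0.2644    ] [0.65012496 0.11058053 0.2644    ] [0.63046765 0.11771707 0.2644    ]
[ 56  61  62  62  62  58 107 169 185 182 181 181] [181 181 183 182 177 134  53  58  60  58  53  98 159 178]
```

>>> {"name": "play_rows", "arguments": {"deltas": [[[-0.5,0.2,0],[0,0,1]],[[-1,0.4,0],[0,0,2]],[[-1.33,0.56,-0.5],[0,0,2]],[[-1.33,0.56,-1.5],[0,0,2]],[[-1.33,0.56,-2.4],[0,0,2]],[[-1.33,0.56,-3.0],[0,0,2]],[[-1.33,0.56,-3.2],[0,0,2]],[[-1.33,0.56,-3.2],[0,0,2]],[[-1.33,0.56,-3.2],[0,0,2]]]}}

```text
time: 7.18
tool_pos: [0.5925, 0.1352, 0.1444]
tcp_rot: [180.0, 0.1, 162.0]
force: [-1.1, 0.0, -1.2]
opening: 0.0174
```

```bash
python3 - <<'E'
from h import *
c=cap('wrist','w3.png'); s=status.sense(); print({k:np.round(s[k],4).tolist() for k in ('time','tool_pos','tcp_rot','force','torque')})
E
```

```text
{'time': 7.225, 'tool_pos': [0.5925, 0.1353, 0.1444], 'tcp_rot': [179.9548, 0.1003, 162.0261], 'force': [0.709, 0.8446, -1.1073], 'torque': [0.0006, 0.0254, 0.0356]}
```

View pics/w3.png

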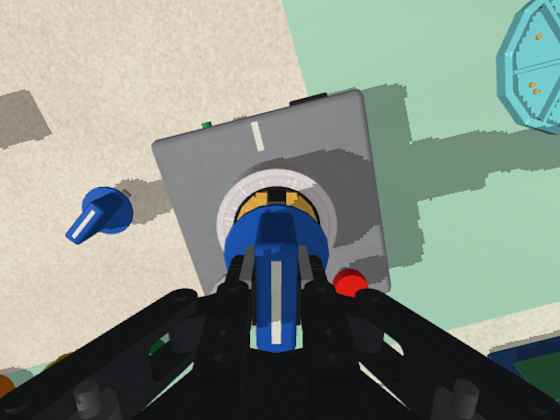

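The socket collar spans columns 217 to 336 (centre 276.5), in line with the stripe at 276.5. I'll descend gently and watch the force.

>>> {"name": "play_rows", "arguments": {"deltas": [[[-0.035,-0.015,-0.25],[0,0,0]],[[-0.035,-0.015,-0.45],[0,0,0]],[[-0.035,-0.015,-0.5],[0,0,0]],[[-0.035,-0.015,-0.55],[0,0,0]],[[-0.035,-0.015,-0.6],[0,0,0]],[[-0.035,-0.015,-0.6],[0,0,0]]]}}

```text
time: 7.98
tool_pos: [0.5909, 0.1351, 0.1252]
tcp_rot: [180.0, 0.0, 162.0]
force: [0.3, 0.2, -0.1]
opening: 0.0172
```

The underside is about 3 mm below the lip with no load, so the lugs are in the slots. Now pushing down against the spring.

>>> {"name": "play_rows", "arguments": {"deltas": [[[0,0,-0.1],[0,0,0]],[[0,0,-0.2],[0,0,0]],[[0,0,-0.25],[0,0,0]],[[0,0,-0.3],[0,0,0]],[[0,0,-0.35],[0,0,0]],[[0,0,-0.35],[0,0,0]]]}}

```text
time: 8.72
tool_pos: [0.591, 0.1351, 0.1157]
tcp_rot: [180.0, 0.1, 162.0]
force: [-1.4, -0.7, 7.3]
opening: 0.017
```

>>> {"name": "play_rows", "arguments": {"deltas": [[[0,0,-0.05],[0,0,0]],[[0,0,-0.1],[0,0,0]],[[0,0,-0.11],[0,0,0]],[[0,0,-0.11],[0,0,0]]]}}

```text
time: 9.22
tool_pos: [0.5911, 0.135, 0.113]
tcp_rot: [180.0, 0.1, 162.0]
force: [-3.4, -0.5, 9.6]
opening: 0.0173
```

```bash
python3 - <<'E'
from h import *
s=status.sense(); print({k:np.round(s[k],4).tolist() for k in ('time','tool_pos','tcp_rot','force','torque','joint_positions')})
E
```

```text
{'time': 9.225, 'tool_pos': [0.5911, 0.135, 0.113], 'tcp_rot': [179.9693, 0.0791, 162.0476], 'force': [-3.3965, -0.5129, 9.5614], 'torque': [-0.1202, 0.7276, -0.0214], 'joint_positions': [5.2874, 25.0385, -5.5154, 59.3613, -0.0031, 23.2398]}
```

>>> {"name": "play_rows", "arguments": {"deltas": [[[-0.015,0,-0.02],[0,0,0]],[[-0.015,0,-0.025],[0,0,-3]],[[-0.015,0,-0.025],[0,0,-6]],[[-0.015,0,-0.025],[0,0,-10]],[[-0.015,0,-0.025],[0,0,-10]]]}}

```text
time: 9.85
tool_pos: [0.5917, 0.1352, 0.1127]
tcp_rot: [179.9, 0.2, 152.0]
force: [-0.5, -0.0, 10.3]
opening: 0.0176
```

```bash
python3 - <<'E'
from h import *
s=status.sense(); print({k:np.round(s[k],4).tolist() for k in ('time','tool_pos','tcp_rot','force','torque')})
E
```

```text
{'time': 9.85, 'tool_pos': [0.5917, 0.1352, 0.1127], 'tcp_rot': [179.8743, 0.1735, 152.0133], 'force': [-0.4642, -0.014, 10.3333], 'torque': [-0.043, 0.2911, -0.0832]}
```

The torque is low, so it's turning freely under the lip. Continuing.

>>> {"name": "play_rows", "arguments": {"deltas": [[[0,0,0],[0,0,-8]],[[0,0,0],[0,0,-16]],[[0,0,0],[0,0,-24]],[[0,0,0],[0,0,-32]],[[0,0,0],[0,0,-40]],[[0,0,0],[0,0,-40]]]}}

```text
time: 10.6
tool_pos: [0.5922, 0.1351, 0.1129]
tcp_rot: [179.7, 0.1, 112.0]
force: [-0.0, -0.3, 8.9]
opening: 0.017
```

```bash
python3 - <<'E'
from h import *
s=status.sense(); print({k:np.round(s[k],4).tolist() for k in ('time','tool_pos','tcp_rot','force','torque')})
E
```

```text
{'time': 10.6, 'tool_pos': [0.5922, 0.1351, 0.1129], 'tcp_rot': [179.7421, 0.0904, 111.9743], 'force': [-0.0498, -0.3317, 8.8843], 'torque': [-0.0697, 0.1057, -0.0942]}
```

>>> {"name": "play_rows", "arguments": {"deltas": [[[0,0,0],[0,0,-8]],[[0,0,0],[0,0,-16]],[[0,0,0],[0,0,-24]],[[0,0,0],[0,0,-32]],[[0,0,0],[0,0,-36]],[[0,0,0],[0,0,-38]],[[0,0,0],[0,0,-40]],[[0,0,0],[0,0,-40]]]}}

```text
time: 11.6
tool_pos: [0.5921, 0.135, 0.1129]
tcp_rot: [179.7, -0.1, 72.0]
force: [0.3, 0.2, 9.7]
opening: 0.0171
```

```bash
python3 - <<'E'
from h import *
s=status.sense(); print({k:np.round(s[k],4).tolist() for k in ('time','tool_pos','tcp_rot','force','torque')})
E
```

```text
{'time': 11.6, 'tool_pos': [0.5921, 0.135, 0.1129], 'tcp_rot': [179.7455, -0.0887, 72.0244], 'force': [0.349, 0.2485, 9.7163], 'torque': [-0.0985, 0.1667, -0.0088]}
```

At the quarter turn. While still holding, I'll ease up a few millimetres, so force and height show whether the lugs enter the notches.

>>> {"name": "play_rows", "arguments": {"deltas": [[[0,0,0.03],[0,0,0]],[[0,0,0.06],[0,0,0]],[[0,0,0.09],[0,0,0]],[[0,0,0.09],[0,0,0]]]}}

```text
time: 12.1
tool_pos: [0.5921, 0.135, 0.1153]
tcp_rot: [179.8, -0.1, 72.0]
force: [0.6, 1.0, 8.3]
opening: 0.0168
```

>>> {"name": "play_rows", "arguments": {"deltas": [[[0,0,0.02],[0,0,0]],[[0,0,0.04],[0,0,0]],[[0,0,0.04],[0,0,0]]]}}

```text
time: 12.48
tool_pos: [0.5921, 0.135, 0.1163]
tcp_rot: [179.8, -0.1, 72.0]
force: [0.5, -0.7, 7.2]
opening: 0.0173
```

Spring force has fallen smoothly to about 8.4 N, below the 10 N blocked level, so the lugs are in the notches. Releasing and rising.

>>> {"name": "play_rows", "arguments": {"deltas": [[[0,0,0.03],[0,0,0]],[[0,0,0.03],[0,0,0]],[[0,0,0.03],[0,0,0]],[[0,0,0.03],[0,0,0]]], "jaw": 60}}

```text
time: 12.98
tool_pos: [0.5901, 0.135, 0.1152]
tcp_rot: [-180.0, 0.0, 72.0]
force: [0.5, 0.3, 0.0]
opening: 0.0511
```

>>> {"name": "play_rows", "arguments": {"deltas": [[[0,0,0.3],[0,0,0]],[[0,0,1],[0,0,0]],[[0,0,2],[0,0,0]],[[0,0,3],[0,0,0]],[[0,0,4],[0,0,0]],[[0,0,4.5],[0,0,0]],[[0,0,4.5],[0,0,0]],[[0,0,4.5],[0,0,0]]]}}

```text
time: 13.98
tool_pos: [0.5898, 0.135, 0.2493]
tcp_rot: [-179.9, 0.0, 72.0]
force: [0.4, -0.8, -0.1]
opening: 0.0512
```

```bash
python3 - <<'E'
from h import *
c=cap('wrist','w4.png'); cap('scene','sc4.png'); s=status.sense(); print(s['time'],s['tool_pos'],s['force'])
for z in (.143,.140): print(z,[proj(c,np.array([.592+d*.309,.135+d*.951,z])).round(1) for d in (-.02,0,.02)])
E
```

```text
14.075 [0.58965955 0.1349504  0.24903143] [-0.60012539 -0.69089381  0.02834612]
0.143 [array([279.7, 228.3]), array([279.8, 206.2]), array([279.8, 183.1])]
0.14 [array([279.6, 227. ]), array([279.7, 205.2]), array([279.8, 182.3])]
```

View pics/w4.png

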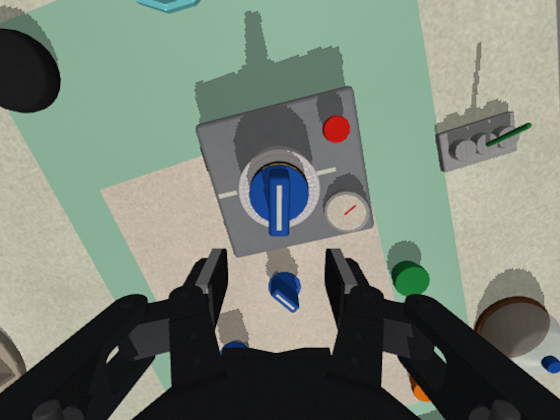

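The cap sits upright in the socket, stripe at (280,207), where the locked pose predicts it. One numeric check of angle, height and the other objects.

```bash
python3 - <<'E'
from h import *
c=load('w4'); hsv=cv2.cvtColor(c['img'],cv2.COLOR_RGB2HSV)
def strp(c,box):
    hsv=cv2.cvtColor(c['img'],cv2.COLOR_RGB2HSV); x0,y0,x1,y1=box
    m=cv2.inRange(hsv,(0,0,125),(180,90,255)); q=np.zeros_like(m); q[y0:y1,x0:x1]=m[y0:y1,x0:x1]
    return max(cv2.findContours(q,0,cv2.CHAIN_APPROX_NONE)[0],key=cv2.contourArea)
k=strp(c,(270,176,290,238)); P=np.array([onz(c,*p[0],.143)[:2] for p in k],np.float32)
r=cv2.minAreaRect(P); v=cv2.fitLine(P,2,0,.01,.01).ravel(); print('stripe',r,'ang',np.degrees(np.arctan2(v[1],v[0]))%180,cv2.boundingRect(k))
A,B=load('sc0')['img'],load('sc4')['img']
def blobs(I,lo,hi):
    m=cv2.inRange(cv2.cvtColor(I,cv2.COLOR_RGB2HSV),lo,hi); n,_,s,ce=cv2.connectedComponentsWithStats(m)
    return [ce[i].round(1).tolist() for i in range(1,n) if s[i,4]>120]
for nm,lo,hi in (('blue',(105,120,40),(128,255,255)),('red/or',(0,170,90),(14,255,255)),('ylw',(22,150,120),(32,255,255)),('grn',(60,150,50),(85,255,255)),('tray',(90,90,110),(100,255,255))): print(nm,blobs(A,lo,hi),blobs(B,lo,hi))
S=load('sc4')
for z in (.142,.139): print(z,proj(S,np.array([.5915,.135,z+0.001])))
cv2.imwrite('pics/sc4c.png',cv2.resize(B[180:310,270:400],(780,780),interpolation=cv2.INTER_CUBIC)[:600,:,::-1])
E
```

```text
stripe ((0.5909309387207031, 0.13362698256969452), (0.039977531880140305, 0.0034697807859629393), 72.0651626586914) ang 72.04127 (277, 185, 5, 46)
blue [[81.6, 58.0], [508.8, 53.4], [264.3, 207.0], [244.3, 226.4], [278.1, 239.7], [395.3, 388.7]] [[81.7, 57.9], [508.8, 53.5], [264.3, 207.0], [330.2, 240.7], [278.1, 239.6], [395.3, 388.8]]
red/or [[196.3, 193.4], [70.7, 253.2], [161.3, 256.8]] [[196.3, 193.4], [70.9, 253.1], [161.2, 256.7]]
ylw [[195.9, 266.7]] [[196.0, 266.7]]
grn [[231.1, 283.0]] [[231.2, 283.0]]
tray [[448.0, 294.8]] [[447.3, 294.1]]
0.142 [331.43003891 228.88498272]
0.139 [331.3598614  229.90740921]
```

View pics/sc4c.png

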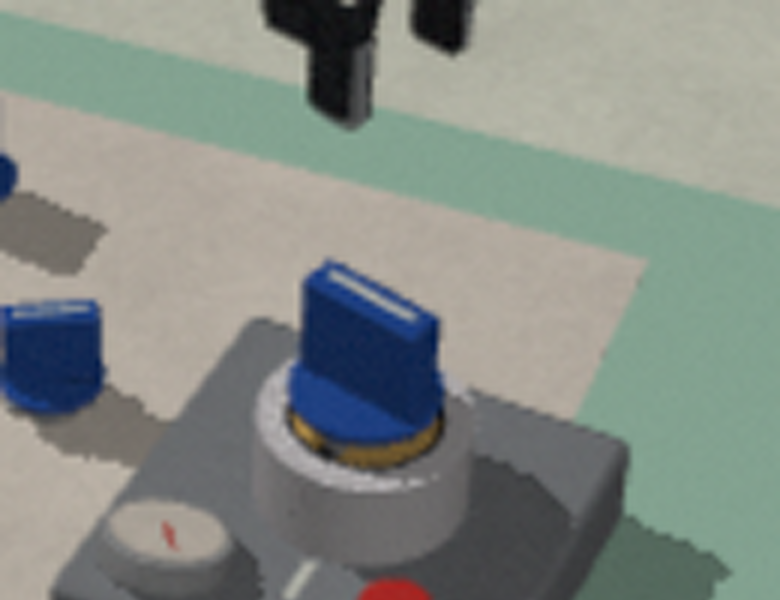

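The crop shows the cap level and locked: the stripe is at (331.8,229.2), which fits the locked height (predicted row 228.9, against 229.9 if 3 mm low). Handing in.

```bash
python3 -c "
from bench import bot; print(bot.finish_job())"
```

```text
the job is handed in; nothing more can be done
None
```

The blue cap is in the socket and locked, and I handed the job in after about 14 s of robot time. I used the largest of the three blue-gripped parts. The lugs went into the slots without load at about 162°. I pushed the cap down about 15.5 mm, turned it 90° clockwise, eased it up and let go.

**Forces:** Readings between moves never passed about 10.3 N, with hardly any twist (under 0.1 N m) during the turn. I did not turn on to feel for the stop.

**Last checks:**
- **Angle:** the stripe is at 72.0°, exactly a quarter turn from the measured slot angle.
- **Height:** the spring force fell smoothly to about 8.4 N as I eased up. That is below the roughly 10 N expected if the lugs were still caught under the lip. The scene camera also fits the locked height rather than 3 mm low, but the difference is only about 1 pixel, so the force reading is the stronger evidence.
- **Other things:** the red spare, pots, tray and other blue parts show no movement beyond 1 pixel in the scene camera. I did not compare the cushion and screwdriver separately.
- **Robot:** the gripper is open, well above the cap and touching nothing.

No check failed. The only disagreement was about 1 mm in the cap's position between views, within the camera calibration.

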